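# Put the reducer away under the sliding cover

## Task

Put the bell-shaped pipe reducer away in the low parts case: slide the case's lower cover (the one to the robot's right) fully open beneath its neighbour, then stand the reducer upright, wide end down, on the floor of the bay this uncovers. Leave the upper cover closed and let go of everything.

Things in the scene. Friction and masses are not known exactly. Their poses are not given: they have to be found in the camera images.
- case: Fixed low plywood box, 200 (x) by 400 (y) mm, walls 8 mm thick, rim at z 101 mm; two white covers slide along its y on a double track. Origin: centre of underside; z up. Cross wall at y=0, 66 mm high; inner floor at z 8 mm. With the lower cover fully open the -y bay's mouth spans y -192 to -42, x -86 to +86 mm; the bay is empty.
- lower_cover (a joint): Slide (m) of the lower cover (top at z 80 mm), over the case's -y half: 0 closed, grows to the case's +y, under the upper cover; stop at 0.150, fully open. About 2 N of friction; stays where left. Its wooden pull: an upright fin, 12 mm thick (y), 70 mm long (x), top at z 135 mm, centred at x 0, y -180 mm + joint value in the case frame.
- upper_cover (a joint): Slide (m) of the upper cover (top at z 96 mm), over the case's +y half: 0 closed, grows to the case's -y. It starts within 8 mm of closed and is to be left so. Its pull is a like fin, top at z 135 mm, centred at y +180 mm - joint value in the case frame.
- reducer: Bell-shaped galvanised steel pipe reducer, about 0.3 kg, standing wide end down on the bench near a tee and a straight coupling: round, 56 mm high, 66 mm wide up to 20 mm height, tapering to a 42 mm neck from 30 mm height to its top. Origin: centre of its underside; z up along its axis.

How it is judged (in metres and radians):
On the way:
1. the lower cover is slid fully open beneath the upper one (value of joint lower_cover above 0.135 m), for 0.2 s.
At the end, for the whole second after the job is handed in: The lower cover is within 15 mm of its fully open stop, the upper cover within 25 mm of closed, and the reducer stands at rest on its wide end (within 10 degrees of upright) on the floor of the uncovered bay (value of joint lower_cover above 0.135 m and value of joint upper_cover below 0.025 m and y of reducer in the frame of case between -0.185 and -0.015 m and x of reducer in the frame of case between -0.085 and 0.085 m and z of reducer in the frame of case between 0 and 0.018 m and angle between reducer's own z axis and vertical below 0.17 rad and linear speed of reducer below 0.02 m/s); the robot touches nothing.
It also fails if it takes over 54 s, if anything falls off the work surface, if the arm or the gripper's body presses on something with over 40 N, if the wrist force passes 120 N, or if a joint passes its speed limit or range.

## Robot

A 7-joint arm with a two-finger parallel gripper is mounted at the origin on the work surface. World frame = base frame: x ahead of the robot, y to its left, z up, the work surface at z = 0. Lengths are in m, angles in degrees, forces in N, time in s.
With the tool pointing down it reaches from about 0.425 to 0.875 m from the base axis. Payload 4.7 kg.
Tool frame: the origin (TCP) lies between the finger pads; the fingertips stand env.tip_reach ahead of it and the grasp point (between the pads) lies 2 mm behind it (env.tip_reach is the distance from the TCP to the fingertips, in m); z points along the fingers, y is the line along which they close (so a half turn about z gives the same grasp; the last joint's range is limited). The gripper opens to 87 mm and grips with 3 to 60 N. Pads are 19 mm wide; open, the fingers measure 117 mm over their backs; the gripper's body (75 mm by 190 mm) begins 51 mm behind the grasp point.
Start: joints at [74.719, 18.392, -4.016, 83.108, 1.295, 78.541, -3.26], TCP at [0.18, -0.625, 0.24] pointing down, gripper open.
Joint ranges: [-163.93, 163.93], [-17.29, 119.83], [-79.2, 71.16], [3.27, 140.29], [-89.18, 269.18], [5.43, 117.66], [-154.24, 154.24]. Speed limits (degrees/s): [147.25, 147.25, 180, 180, 180, 180, 180].

## Interface

Orientations are given as [roll, pitch, yaw] about the fixed x, y, z axes, in that order (R = Rz(yaw) Ry(pitch) Rx(roll)).
In Python, from cell import env gives the robot as it stands.
- The arm moves only by the tool steer_hand, called after "Call:" as a command line: name --argument value ..., lists and objects as JSON in quotes. Schema: {"type":"object","properties":{"increments":{"type":"array","items":{"type":"array","items":{"type":"array","items":{"type":"number"},"minItems":5,"maxItems":5},"minItems":1,"maxItems":8},"minItems":1,"maxItems":1},"grip_force":{"type":"number"},"only":{"type":"string"},"quiet":{"type":"boolean"},"lines":{"type":"string"}},"required":["increments"],"additionalProperties":false}. increments is a list that holds a single list of rows (three levels of brackets), with 1 to 8 rows, each of 5 numbers: dx, dy, dz in units of 50 mm, then a turn about the tool's z in units of 4 degrees, then the finger opening in m; each row is the pose to reach, as a shift and turn from the pose commanded when the call began, along the tool's axes at that moment; what a row does not reach only later rows make up. A row lasts 1/12 s, in which the tool goes at most 0.0417 m and 7.16 degrees, less where a joint would pass 70% of its speed; a pose out of reach is approached as far as the arm can. The fingers move at their own pace and stop on an object; grip_force is the grip in N (left out, the last holds). Time passes only in rows, so rows that do not move let the fingers close. The tool returns the time, the measured TCP pose, the force, the opening and the grip force at its end. only (a regular expression) keeps the lines of the reply that match it, lines (a string "A,B") keeps lines A to B, and quiet returns only ok. Input that does not fit is refused with a message, and nothing moves.
- env.get_obs(): the state, without advancing time (a new reading comes with each control period).
- env.read_camera(name): name is "scene" or "top"; returns a dict with "color" (400x640x3 uint8, blue, green, red), "fx", "fy", "cx", "cy" (pixels), "world_from_camera" (4x4, takes a point from camera to world coordinates). Camera axes: x right, y down, z forward; pixel columns grow to the right and rows downward; lengths in m; the calibration is good to about 2 mm. A picture is of the moment at which its call begins. There is no depth.
- env.sign_off(): hands the job in; it is judged then, once.
The state is a dict: "time_s": time; "qpos": joint angles; "joint_velocities": joint speeds; "effort": joint torques, N m; "tool_pos": TCP position; "tool_rot": TCP orientation; "force": force on the tool from outside, world axes, zero at the start; "wrist_torque": the same for the moment, N m; "grip_width": finger opening in m; "grasp_force": force on a finger pad.
Only numpy, scipy, OpenCV 4.12 (cv2) and the standard library are available. Lean on these libraries where they do the work, as an engineer would, in place of code of your own. Each camera call takes 0.05 s, during which the arm holds its last target. There are 200 camera calls.

## Working session

There is one attempt and no reset: what is moved stays moved. The work goes in short steps, Python scripts to look and compute and a tool call to move; the robot and the scene stay as the last step left them, time stands still between calls to the robot, and variables do not carry over. Pictures are saved under pics/ and viewed, at most 10 in all, crops included, and the job is handed in when it is done.

```bash
ls; mkdir -p pics; python3 - <<'E'
from cell import env
import cv2,numpy as np
o=env.get_obs();print({k:np.round(v,3).tolist() for k,v in o.items()},env.tip_reach)
for n in("scene","top"):
    c=env.read_camera(n);cv2.imwrite(f"pics/{n}0.png",c["color"]);print(n,c["fx"],c["fy"],c["cx"],c["cy"],np.round(c["world_from_camera"],3).tolist())
E
```

```text
cell.py
pics
{'time_s': 0.0, 'qpos': [74.719, 18.439, -4.016, 83.176, 1.295, 78.541, -3.26], 'joint_velocities': [-0.029, -0.012, -0.078, 0.004, 0.029, 0.026, 0.012], 'effort': [0.001, -49.128, -0.403, -31.252, -0.064, 0.044, 0.0], 'tool_pos': [0.18, -0.624, 0.238], 'tool_rot': [-179.889, 0.006, 16.091], 'force': [1.19, 0.215, -1.264], 'wrist_torque': [-0.028, -0.053, 0.038], 'grasp_force': 0.0, 'grip_width': 0.087} 0.017
scene 368.3520987978354 368.3520987978354 319.0125249193404 197.6318849985036 [[0.514, 0.581, -0.631, 0.968], [0.858, -0.331, 0.393, -0.396], [0.019, -0.744, -0.668, 0.53], [0.0, 0.0, 0.0, 1.0]]
top 376.2575584377055 376.2575584377055 311.52273716106373 198.96855349307575 [[0.02, -0.991, 0.131, 0.395], [-1.0, -0.019, 0.009, -0.117], [-0.007, -0.131, -0.991, 0.807], [0.0, 0.0, 0.0, 1.0]]
```

View pics/scene0.png

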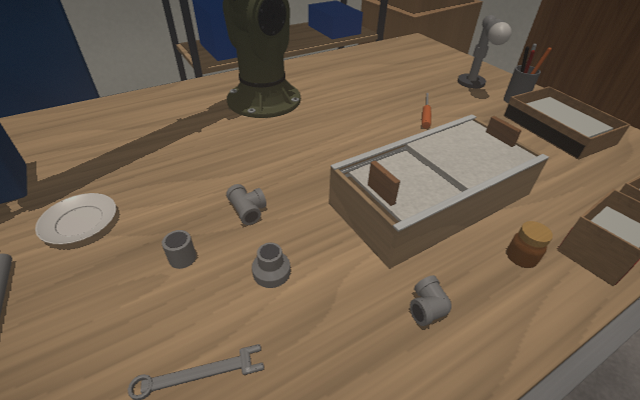

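View pics/top0.png

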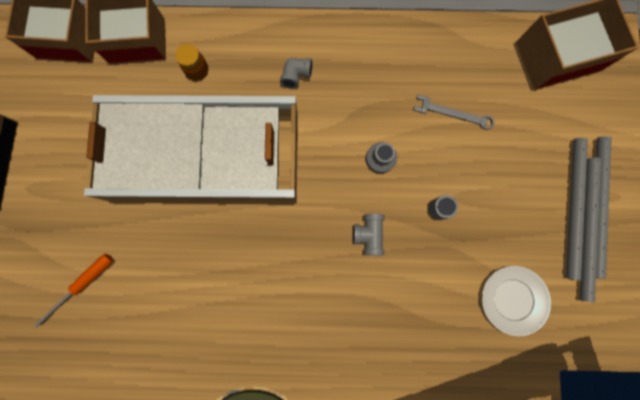

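The scene view shows the reducer at about (270,264), the lower cover's fin at (384,183) and the upper fin at (503,130). In the top view the reducer is at (382,157), the lower fin at (269,143), the upper fin at (95,140), and the case rails span x 86–297, y 97–200. Next I'll segment these.

```bash
cat > h.py <<'E'
import cv2,numpy as np
from cell import env
def cam(n):
    return env.read_camera(n)
def ray(c,p):
    T=np.array(c["world_from_camera"]);d=T[:3,:3]@np.array([(p[0]-c["cx"])/c["fx"],(p[1]-c["cy"])/c["fy"],1])
    return T[:3,3],d
def plane(c,p,z):
    o,d=ray(c,p);return o+d*(z-o[2])/d[2]
def tri(c1,p1,c2,p2):
    (a,d),(b,e)=ray(c1,p1),ray(c2,p2)
    s=np.linalg.lstsq(np.c_[d,-e],b-a,rcond=None)[0];u,v=a+d*s[0],b+e*s[1]
    return (u+v)/2,np.linalg.norm(u-v)
def blobs(c,lo,hi,win,amin=30):
    x0,y0,x1,y1=win;h=cv2.cvtColor(c["color"],cv2.COLOR_BGR2HSV)[y0:y1,x0:x1]
    m=cv2.inRange(h,lo,hi);k=cv2.findContours(m,cv2.RETR_EXTERNAL,cv2.CHAIN_APPROX_NONE)[0]
    return [q+np.array([[x0,y0]]) for q in sorted(k,key=cv2.contourArea,reverse=True) if cv2.contourArea(q)>=amin]
E
python3 - <<'E'
from h import *
t,s=cam("top"),cam("scene")
crops=[(t,(80,85,310,210)),(t,(350,130,420,190)),(s,(320,110,560,260)),(s,(240,230,310,300))]
for c,(a,b,d,e) in crops[:0]:pass
def up(c,w,k):a,b,d,e=w;return cv2.resize(c["color"][b:e,a:d],None,fx=k,fy=k,interpolation=cv2.INTER_CUBIC)
A=np.zeros((600,800,3),np.uint8)
for (c,w),k,(x,y) in zip(crops,(2,4,2,4),((0,0),(500,0),(0,280),(500,280))):
    u=up(c,w,k);A[y:y+u.shape[0],x:x+u.shape[1]]=u[:600-y,:800-x]
cv2.imwrite("pics/crop1.png",A)
for n,c,w in(("top red",t,(350,130,420,190)),("scene red",s,(240,230,310,300))):
    h=cv2.cvtColor(c["color"],cv2.COLOR_BGR2HSV)
    for q in blobs(c,(0,0,0),(180,70,255),w):print(n,cv2.boundingRect(q),cv2.minEnclosingCircle(q))
for n,c,w in(("top fin",t,(210,100,278,190)),("scene fin",s,(362,155,405,210))):
    for q in blobs(c,(0,90,0),(180,255,255),w):print(n,cv2.boundingRect(q),cv2.minAreaRect(q))
E
```

```text
top red (366, 143, 31, 30) ((380.8846130371094, 157.26922607421875), 15.284869194030762)
scene red (252, 243, 39, 45) ((270.0, 264.8977355957031), 22.46141815185547)
top fin (265, 123, 9, 42) ((269.0, 143.5), (41.0, 8.0), 90.0)
scene fin (368, 161, 32, 44) ((382.87359619140625, 182.0924835205078), (44.65925598144531, 23.773218154907227), 42.51044845581055)
scene fin (362, 191, 20, 19) ((370.36175537109375, 201.21414184570312), (26.17214584350586, 6.201066017150879), 43.15238952636719)
```

View pics/crop1.png

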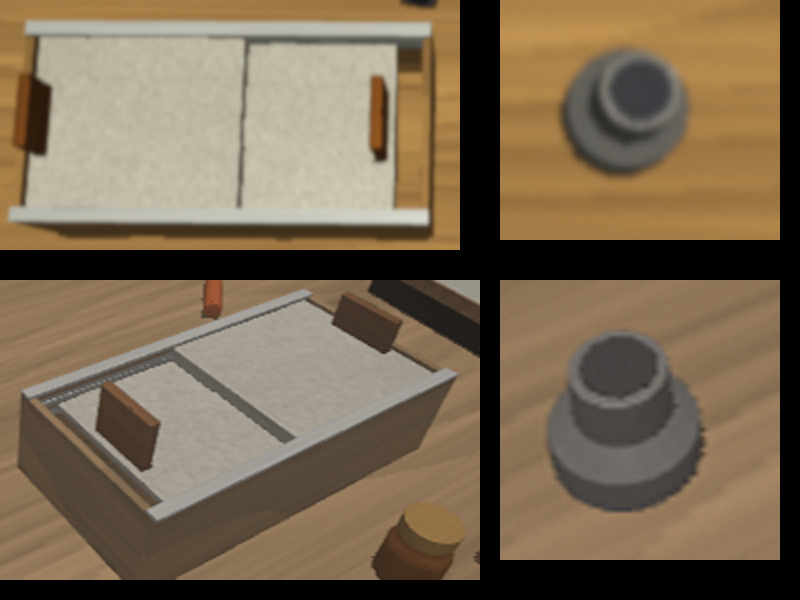

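The crop shows the lower cover already ajar a few cm, the fin tops as lit strips, the rail ends at about (94,96), (296,96), (295,197) and (84,196) in the top view, and the reducer mouth at (385,152) top and (270,252) scene.

```bash
python3 - <<'E'
from h import *
t,s=cam("top"),cam("scene")
# reducer mouth: dark ellipse
P={}
for n,c,w in(("t",t,(366,143,397,173)),("s",s,(258,243,285,265))):
    for vm in (70,80,90):
        b=blobs(c,(0,0,0),(180,110,vm),w,60)
        for q in b[:1]:
            e=cv2.fitEllipse(q);print(n,vm,np.round(e[0],1),np.round(e[1],1))
T,S=(385,152.5),(270.5,252.5)
print("mouth",tri(t,T,s,S))
x,y,_=plane(t,(380.9,157.3),0.02);print("base top",x,y); print("base scene",plane(s,(270.5,264.9),0.02))
print("mouth@56",plane(t,T,.056),plane(s,S,.056))
# fin top ends
print("fin", tri(t,(269,123.5),s,(398.5,181)), tri(t,(269,162.5),s,(371,162)))
for p in((269,123.5),(269,162.5)):print(plane(t,p,.135))
print("fin2", [plane(t,p,.135) for p in((90.5,122.5),(88,160))])
R=[plane(t,p,.101) for p in((93,96),(296,96),(295,197),(84,196))];print(np.round(R,3))
RS=[tri(t,a,s,b) for a,b in(((296,96),(396.5,227)),((295,197),(331,167)),((84,196),(475,116)),((93,96),(548,157)))];print([ (np.round(a,3),round(b,4)) for a,b in RS])
E
```

```text
t 70 [384.6 152.1] [11.8 12.5]
t 80 [384.6 152.2] [13.1 13.5]
t 90 [384.7 152.2] [13.9 14.3]
s 70 [269.3 251.6] [13.  17.3]
s 80 [269.2 251.3] [14.1 18.2]
s 90 [269.  251.3] [14.4 18.5]
mouth (array([ 0.59406642, -0.25682575,  0.05392092]), np.float64(0.0029470638698689206))
base top 0.5917198781373396 -0.2557355408357806
base scene [ 0.59294639 -0.25721851  0.02      ]
mouth@56 [ 0.59292537 -0.25778723  0.056     ] [ 0.59638189 -0.25613124  0.056     ]
fin (array([ 0.62470297, -0.02680797,  0.1350709 ]), np.float64(0.0045190887405403115)) (array([ 0.55189112, -0.02895778,  0.12914342]), np.float64(0.003636574793061387))
[ 0.62330088 -0.02868104  0.135     ]
[ 0.54951036 -0.03125557  0.135     ]
fin2 [array([0.6193513 , 0.30354116, 0.135     ]), array([0.54806511, 0.30120172, 0.135     ])]
[[ 0.685  0.325  0.101]
 [ 0.692 -0.075  0.101]
 [ 0.491 -0.079  0.101]
 [ 0.486  0.323  0.101]]
[(array([ 0.689, -0.076,  0.107]), np.float64(0.0004)), (array([ 0.493, -0.077,  0.097]), np.float64(0.0035)), (array([0.489, 0.331, 0.093]), np.float64(0.0069)), (array([0.686, 0.326, 0.099]), np.float64(0.0003))]
```

```bash
cat > go.py <<'E'
import sys,numpy as np
from scipy.spatial.transform import Rotation as R
from cell import env
o=env.get_obs();r=R.from_euler("xyz",o["tool_rot"],degrees=True)
x=[float(v) for v in sys.argv[1:]]
d=np.array(x[:3])-o["tool_pos"]
print("d",np.round(r.inv().apply(d),4),"len",round(np.linalg.norm(d),3),"turn",round(o["tool_rot"][2]-x[3],2),"rot",np.round(o["tool_rot"],2))
E
python3 go.py 0.587 -0.029 0.24 0.9
```

```text
d [ 0.556  -0.4593 -0.0006] len 0.721 turn 15.19 rot [-179.96    0.     16.09]
```
18 rows: do in chunks of 8. Each row 0.0417 max: unit (.0308,-.0255)... rows are absolute from start of command. "what a row does not reach only later rows make up". So give a far target and repeat? A row as target far away: goes at most 0.0417. I'll write increments of 0.03,-0.0248 (len .0389). 8 rows: .24,-.198. But axes rotate if turned. Do the turn last.

Careful with the scale: shifts go in units of 50 mm and turns go in units of 4 degrees. That gives: 0.24 m is 4.8, 0.03 m is 0.6.

Call:
steer_hand --increments '[[[0.6,-0.5,0,0,0.06],[1.2,-1,0,0,0.06],[1.8,-1.5,0,0,0.06],[2.4,-2,0,0,0.06],[3,-2.5,0,0,0.06],[3.6,-3,0,0,0.06],[4.2,-3.5,0,0,0.06],[4.8,-4,0,0,0.06]]]' --grip_force 15

```text
time_s: 0.97
tool_pos: [0.356, -0.3641, 0.2398]
tool_rot: [180.0, 0.0, 16.1]
force: [0.8, -0.8, 0.8]
grip_width: 0.0604
grasp_force: 0.0
```

Call:
steer_hand --increments '[[[0.6,-0.5,0,0,0.06],[1.2,-1,0,0,0.06],[1.8,-1.5,0,0,0.06],[2.4,-2,0,0,0.06],[3,-2.5,0,0,0.06],[3.6,-3,0,0,0.06],[4.2,-3.5,0,0,0.06],[4.8,-4,0,0,0.06]]]'

```text
time_s: 1.63
tool_pos: [0.5312, -0.1056, 0.2399]
tool_rot: [180.0, -0.0, 16.1]
force: [0.6, -0.7, -0.3]
grip_width: 0.06
grasp_force: 0.0
```

Call:
steer_hand --increments '[[[0.6,-0.5,0,1,0.06],[1.2,-1,0,2,0.06],[1.52,-1.18,0,3,0.06],[1.52,-1.18,0,3.8,0.06],[1.52,-1.18,0,3.8,0.06]]]'

```text
time_s: 2.05
tool_pos: [0.5876, -0.0276, 0.2392]
tool_rot: [-180.0, 0.0, 1.0]
force: [-1.0, -0.3, -0.5]
grip_width: 0.06
grasp_force: 0.0
```

```bash
python3 go.py .587 -.029 .12 .9
```

```text
d [-0.0005  0.0015  0.1192] len 0.119 turn 0.1 rot [-1.7996e+02  2.0000e-02  1.0000e+00]
```

Call:
steer_hand --increments '[[[0,0.02,0.6,0,0.06],[0,0.02,1.2,0,0.06],[0,0.02,1.8,0,0.06],[0,0.02,2.38,0,0.06],[0,0.02,2.38,0,0.0],[0,0.02,2.38,0,0],[0,0.02,2.38,0,0],[0,0.02,2.38,0,0]]]' --grip_force 15

```text
time_s: 2.72
tool_pos: [0.5876, -0.0309, 0.1219]
tool_rot: [180.0, -0.1, 0.9]
force: [-0.2, 0.9, 0.6]
grip_width: 0.041
grasp_force: 0.0
```

Call:
steer_hand --increments '[[[0,0,0,0,0],[0,0,0,0,0],[0,0,0,0,0],[0,0,0,0,0]]]'

```text
time_s: 3.05
tool_pos: [0.5873, -0.03, 0.121]
tool_rot: [-180.0, -0.0, 0.9]
force: [-0.0, 2.9, 0.7]
grip_width: 0.0144
grasp_force: 0.9
```

```bash
python3 go.py .5868 .0955 .12 .9
```

```text
d [ 0.0015 -0.1255  0.001 ] len 0.125 turn -0.0 rot [-1.7997e+02 -3.0000e-02  9.0000e-01]
```

Converted, -0.03 m is -0.6, -0.09 m is -1.8.

Call:
steer_hand --increments '[[[0,0,0,0,0],[0,0,0,0,0],[0,-0.3,0,0,0],[0,-0.6,0,0,0],[0,-0.9,0,0,0],[0,-1.2,0,0,0],[0,-1.5,0,0,0],[0,-1.8,0,0,0]]]' --grip_force 15

```text
time_s: 3.72
tool_pos: [0.5861, 0.0582, 0.1209]
tool_rot: [179.9, -0.0, 0.8]
force: [-1.2, -2.1, 3.2]
grip_width: 0.0119
grasp_force: 15.0
```

Call:
steer_hand --increments '[[[0,-0.16,0,0,0],[0,-0.32,0,0,0],[0,-0.42,0,0,0],[0,-0.5,0,0,0],[0,-0.58,0,0,0],[0,-0.64,0,0,0],[0,-0.7,0,0,0],[0,-0.7,0,0,0]]]'

```text
time_s: 4.38
tool_pos: [0.5856, 0.0948, 0.1209]
tool_rot: [-180.0, -0.1, 0.9]
force: [-0.8, -1.1, 6.1]
grip_width: 0.012
grasp_force: 15.0
```

Converted, -0.006 m is -0.12, -0.004 m is -0.08.

Call:
steer_hand --increments '[[[0,-0.04,0,0,0],[0,-0.08,0,0,0],[0,-0.12,0,0,0],[0,-0.12,0,0,0]]]'

```text
time_s: 4.72
tool_pos: [0.5857, 0.0952, 0.1209]
tool_rot: [179.6, 0.0, 0.7]
force: [-2.4, -10.8, 8.5]
grip_width: 0.0116
grasp_force: 15.0
```

```bash
python3 - <<'E'
from h import *
c=cam("top");cv2.imwrite("pics/t2.png",c["color"][80:220,70:420].repeat(2,0).repeat(2,1))
E
```

```text
(no output)
```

View pics/t2.png

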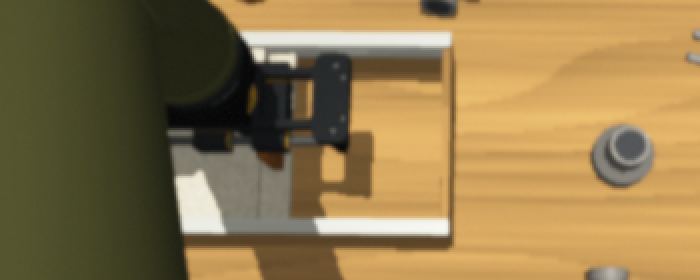

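The view shows the bay uncovered (mouth spans about x 290–440 in the 2x crop) and the contact force rose at the stop, so the cover is fully open. I'll release and rise.

Call:
steer_hand --increments '[[[0,0.1,0,0,0.04],[0,0.1,0,0,0.04],[0,0.1,0,0,0.04],[0,0.1,0,0,0.04],[0,0.1,-0.6,0,0.04],[0,0.1,-1.2,0,0.04],[0,0.1,-1.8,0,0.05],[0,0.1,-2,0,0.07]]]'

```text
time_s: 5.43
tool_pos: [0.5869, 0.0973, 0.2249]
tool_rot: [-179.9, -0.4, 1.0]
force: [0.8, 0.2, 1.0]
grip_width: 0.0468
grasp_force: 0.0
```

```bash
python3 go.py .5935 -.2565 .2 -89.1; python3 -c "
from cell import env;print(env.get_obs()['qpos'])"
```

```text
d [0.0004 0.3539 0.0245] len 0.355 turn 90.07 rot [-179.92   -0.35    0.97]
[  20.03334379   15.36514291  -37.95889631   91.74647216    9.69910067
   75.86011634 -108.27949414]
```

Converted, 0.28 m is 5.6, 0.245 m is 4.9, 7 degrees is 1.75.

Call:
steer_hand --increments '[[[0,0.7,0,1.75,0.08],[0,1.4,0,3.5,0.08],[0,2.1,0,5.25,0.08],[0,2.8,0,7,0.08],[0,3.5,0,8.75,0.08],[0,4.2,0,10.5,0.08],[0,4.9,0,12.25,0.08],[0,5.6,0,14,0.08]]]'

```text
time_s: 6.1
tool_pos: [0.5892, -0.1853, 0.2198]
tool_rot: [180.0, 0.0, -55.4]
force: [0.5, 0.7, 0.9]
grip_width: 0.0798
grasp_force: 0.0
```

```bash
python3 -c "
from h import *
print(env.get_obs()['qpos'].round(1))
# fresh reducer fix, arm partly away
t=cam('top')
b=blobs(t,(0,0,0),(180,70,255),(355,130,415,190))
print([cv2.boundingRect(q) for q in b])"; python3 go.py .5935 -.2565 .2 -89.1
```

```text
[  33.2   16.5  -22.2   89.     6.3   75.9 -135.1]
[]
d [0.0534 0.0288 0.0196] len 0.064 turn 32.75 rot [179.74  -0.23 -56.35]
```

Joint 7 is heading for its limit (yaw = 90 − (q1+q3) + q7), so I'll take the opposite half turn, to yaw +91.

Call:
steer_hand --increments '[[[0.4,0.2,0,-1.75,0.08],[0.8,0.4,0,-3.5,0.08],[1.06,0.58,0,-5.25,0.08],[1.06,0.58,0,-7,0.08],[1.06,0.58,0,-8.75,0.08],[1.06,0.58,0,-10.5,0.08],[1.06,0.58,0,-12.25,0.08],[1.06,0.58,0,-14,0.08]]]'

```text
time_s: 6.82
tool_pos: [0.5961, -0.2434, 0.2196]
tool_rot: [-179.9, 0.1, 1.3]
force: [-0.3, 1.0, -0.6]
grip_width: 0.0797
grasp_force: 0.0
```

Call:
steer_hand --increments '[[[0,0,0,-1.75,0.08],[0,0,0,-3.5,0.08],[0,0,0,-5.25,0.08],[0,0,0,-7,0.08],[0,0,0,-8.75,0.08],[0,0,0,-10.5,0.08],[0,0,0,-12.25,0.08],[0,0,0,-14,0.08]]]'

```text
time_s: 7.48
tool_pos: [0.5961, -0.2434, 0.2197]
tool_rot: [-179.9, -0.0, 57.3]
force: [-0.4, -0.5, 0.4]
grip_width: 0.0803
grasp_force: 0.0
```

Call:
steer_hand --increments '[[[0,0,0,-1.75,0.08],[0,0,0,-3.5,0.08],[0,0,0,-5.25,0.08],[0,0,0,-7,0.08],[0,0,0,-8.75,0.08],[0,0,0,-8.75,0.08]]]'

```text
time_s: 7.98
tool_pos: [0.5961, -0.2435, 0.2197]
tool_rot: [-180.0, -0.1, 92.2]
force: [0.7, -0.4, -1.5]
grip_width: 0.08
grasp_force: 0.0
```

```bash
python3 go.py .5935 -.2565 .05 90.9
```

```text
d [-0.0131 -0.0029  0.1697] len 0.17 turn 1.25 rot [-1.7996e+02 -8.0000e-02  9.2150e+01]
```

Converted, 0.169 m is 3.38, 0.15 m is 3, 1.3 degrees is 0.325.

Call:
steer_hand --increments '[[[-0.26,-0.04,0.7,0.325,0.08],[-0.26,-0.04,1.4,0.325,0.08],[-0.26,-0.04,2,0.325,0.08],[-0.26,-0.04,2.6,0.325,0.08],[-0.26,-0.04,3,0.325,0.08],[-0.26,-0.04,3.38,0.325,0.08],[-0.26,-0.04,3.38,0.325,0.08]]]'

```text
time_s: 8.57
tool_pos: [0.5913, -0.2559, 0.0465]
tool_rot: [-179.6, -0.2, 90.5]
force: [-1.0, -0.0, -0.8]
grip_width: 0.08
grasp_force: 0.0
```

Call:
steer_hand --increments '[[[0,0,0,0,0],[0,0,0,0,0],[0,0,0,0,0],[0,0,0,0,0],[0,0,0,0,0],[0,0,0,0,0],[0,0,0,0,0]]]' --grip_force 30

```text
time_s: 9.15
tool_pos: [0.5945, -0.2577, 0.0521]
tool_rot: [180.0, 0.0, 90.6]
force: [0.5, 0.8, 5.3]
grip_width: 0.0415
grasp_force: 30.6
```

Converted, -0.13 m is -2.6, -0.145 m is -2.9.

Call:
steer_hand --increments '[[[0,0,-0.4,0,0],[0,0,-1,0,0],[0,0,-1.6,0,0],[0,0,-2.2,0,0],[0,0,-2.6,0,0],[0,0,-2.9,0,0],[0,0,-2.9,0,0]]]'

```text
time_s: 9.73
tool_pos: [0.596, -0.2579, 0.1999]
tool_rot: [179.7, 0.1, 90.6]
force: [0.3, 0.4, -3.2]
grip_width: 0.0411
grasp_force: 30.0
```

```bash
python3 go.py .591 .0065 .2 90.9; python3 - <<'E'
from h import *
c=cam("scene");cv2.imwrite("pics/s3.png",c["color"][80:330,180:560])
E
```

```text
d [ 0.2644 -0.0023 -0.0008] len 0.264 turn -0.32 rot [1.7973e+02 1.4000e-01 9.0580e+01]
```

View pics/s3.png

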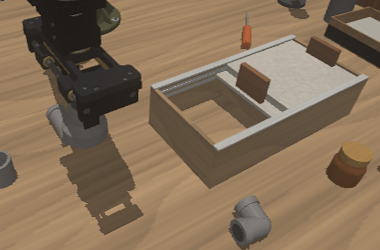

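The view shows the bay open, the fin at (255,82) next to the closed upper cover, and the gripper lifted with the reducer hidden between the fingers. The force reads about 3 N, which fits its weight. Moving to the bay.

Converted, 0.255 m is 5.1, 0.235 m is 4.7.

Call:
steer_hand --increments '[[[0.6,0,0,0,0],[1.3,0,0,0,0],[2,0,0,0,0],[2.7,0,0,0,0],[3.4,-0.02,0,0,0],[4.1,-0.04,0,0,0],[4.7,-0.04,0,0,0],[5.1,-0.04,0,0,0]]]'

```text
time_s: 10.45
tool_pos: [0.5879, 0.0019, 0.1944]
tool_rot: [-179.8, -0.1, 90.8]
force: [0.2, -0.0, -3.6]
grip_width: 0.0415
grasp_force: 30.0
```

Call:
steer_hand --increments '[[[0.18,0,0,0,0],[0.18,0,0,0,0],[0.18,0,0,0,0]]]'

```text
time_s: 10.7
tool_pos: [0.5892, 0.005, 0.1952]
tool_rot: [-179.9, 0.1, 90.6]
force: [0.1, -1.3, -3.9]
grip_width: 0.0419
grasp_force: 30.0
```

```bash
python3 go.py .591 .0065 .062 90.9;python3 - <<'E'
from h import *
c=cam("scene");cv2.imwrite("pics/s4.png",c["color"][60:260,300:560].repeat(2,0).repeat(2,1))
E
```

```text
d [0.0017 0.002  0.1332] len 0.133 turn -0.33 rot [-1.7988e+02  7.0000e-02  9.0570e+01]
```

View pics/s4.png

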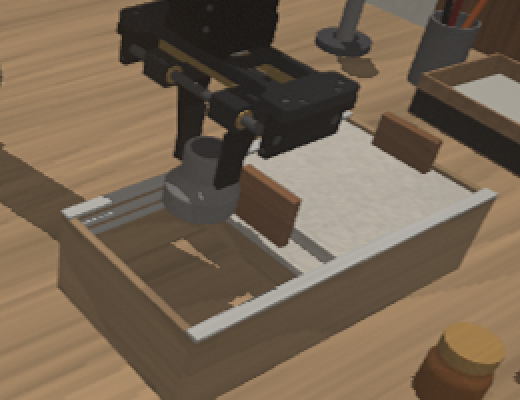

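The reducer is held upright over the bay, at about (202,180) in the crop, clear of the fin. Lowering it.

Converted, 0.131 m is 2.62, 0.125 m is 2.5.

Call:
steer_hand --increments '[[[0.02,0.02,0.6,0,0],[0.02,0.02,1.2,0,0],[0.02,0.02,1.6,0,0],[0.02,0.02,2,0,0],[0.02,0.02,2.3,0,0],[0.02,0.02,2.5,0,0],[0.02,0.02,2.62,0,0],[0.02,0.02,2.62,0,0]]]'

```text
time_s: 11.42
tool_pos: [0.5901, 0.0057, 0.0642]
tool_rot: [-179.9, 0.0, 90.5]
force: [-0.8, -0.5, -3.3]
grip_width: 0.0416
grasp_force: 30.0
```

Call:
steer_hand --increments '[[[0,0,0.02,0,0],[0,0,0.04,0,0],[0,0,0.04,0,0]]]'

```text
time_s: 11.67
tool_pos: [0.5915, 0.0073, 0.0644]
tool_rot: [179.9, 0.0, 90.6]
force: [-0.2, 0.4, -4.4]
grip_width: 0.0415
grasp_force: 30.0
```

Converted, 0.002 m is 0.04, 0.001 m is 0.02.

Call:
steer_hand --increments '[[[0,0,0.02,0,0],[0,0,0.04,0,0],[0,0,0.04,0,0]]]'

```text
time_s: 11.92
tool_pos: [0.5908, 0.0074, 0.0617]
tool_rot: [180.0, 0.0, 90.6]
force: [0.0, 0.1, -3.4]
grip_width: 0.0416
grasp_force: 30.0
```

Call:
steer_hand --increments '[[[0,0,0.02,0,0],[0,0,0.04,0,0],[0,0,0.04,0,0]]]'

```text
time_s: 12.17
tool_pos: [0.591, 0.0075, 0.0601]
tool_rot: [180.0, 0.0, 90.6]
force: [-1.5, 0.1, 2.1]
grip_width: 0.0415
grasp_force: 30.0
```

Force sign changed, so it is in contact with the floor. Releasing and retreating.

Call:
steer_hand --increments '[[[0,0,0,0,0.08],[0,0,0,0,0.08],[0,0,0,0,0.08],[0,0,0,0,0.08],[0,0,0,0,0.08],[0,0,0,0,0.08]]]'

```text
time_s: 12.67
tool_pos: [0.5908, 0.0075, 0.0596]
tool_rot: [180.0, 0.0, 90.6]
force: [-0.2, -0.1, -0.4]
grip_width: 0.0734
grasp_force: 0.0
```

Call:
steer_hand --increments '[[[0,0,-0.4,0,0.08],[0,0,-1,0,0.08],[0,0,-1.6,0,0.08],[0,0,-2.2,0,0.08],[0,0,-2.8,0,0.08],[-0.7,0,-3,0,0.08],[-1.4,0,-3,0,0.08],[-2.1,0,-3,0,0.08]]]'

```text
time_s: 13.33
tool_pos: [0.5926, -0.0982, 0.2113]
tool_rot: [179.8, 0.1, 90.7]
force: [-0.0, -0.6, -0.9]
grip_width: 0.0799
grasp_force: 0.0
```

Call:
steer_hand --increments '[[[-0.7,0,0,0,0.08],[-1.4,0,0,0,0.08],[-2.1,0,0,0,0.08],[-2.8,0,0,0,0.08],[-3.2,0,0,0,0.08],[-3.2,0,0,0,0.08]]]'

```text
time_s: 13.83
tool_pos: [0.5919, -0.2654, 0.2086]
tool_rot: [-179.9, 0.2, 90.0]
force: [-0.5, -1.5, 0.1]
grip_width: 0.08
grasp_force: 0.0
```

```bash
python3 - <<'E'
from h import *
c,t=cam("scene"),cam("top")
A=np.vstack([c["color"][90:260,310:560],t["color"][85:215,70:320]]).repeat(2,0).repeat(2,1)
cv2.imwrite("pics/f.png",A)
E
```

```text
(no output)
```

View pics/f.png

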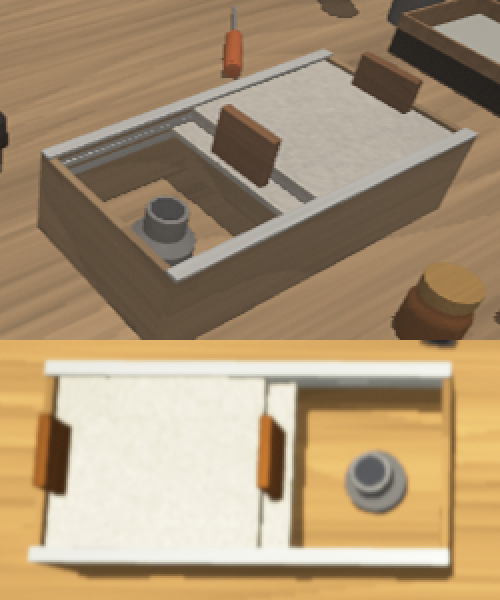

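The reducer stands upright in the bay at about (376,480). The lower fin is at px 203 in the top view, y about 0.093, which is the stop. The upper cover is closed and the arm is clear.

```bash
python3 -c "
from cell import env;print(env.sign_off())"
```

```text
the job is handed in; nothing more can be done
None
```

The job is handed in, with no verdict returned: the lower cover is open to its stop, the reducer stands upright on the bay floor, the upper cover is closed, and the arm is clear, as the final pictures show.

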